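Sort the reference tubes and hold the viewer shutter half open

TASK

Put the two loose reference tubes from the white holding rack into empty wells of the tube viewer, each fully down in the row that already holds a tube of its own length, with the viewer's shutter still shut. Then pull the orange shutter tab against its spring to the green half-way band and finish while holding it there, so that only one row is lit; do not let go. Leave the tubes already in the viewer, the bowl, the bottle and the jar where they stand.

Things in the scene. Friction and masses are not known exactly. Their poses are not given: they have to be found in the camera images.
- viewer: Fixed tube viewer: white light box under a clear two-row tube rack, with a low grey apron on its -y side. Origin on the table below the rack's centre; z up, x away from the robot (turned up to 0.25 rad), y to the left. Rack 150 mm (x) by 120 mm (y), top 78 mm above the table. Apron 140 mm wide in x, from y = -60 to -245 mm, top 28 mm above the table
- rack_mouth (a point): Centre of the rack's top face, 78 mm above the table; axes as the viewer's. Two rows of three wells along x: rows at y = +25 and -25 mm, wells at x = -40, 0, +40 mm, each 20 mm wide, 30 mm deep (floor 48 mm above the table). The x = +40 mm well of each row already holds a tube, showing the length that belongs in that row; the other four are empty
- half_mark (a point): Middle of the green band across the apron, 12 mm wide along y, 130 mm long in x, at viewer x = 0, y = -165 mm, 29 mm above the table: half travel. Thin white lines at y = -125 mm (shut) and y = -205 mm (fully open)
- shutter (a joint): Travel in m of the black shutter plate under the rack: 0 shut (where it starts), 0.08 fully open, 0.04 half. It grows as the orange tab is pulled along the viewer's -y. A spring pulls it shut: 3.2 N when shut, 6.4 N at half, 9.6 N fully open; it snaps shut if let go
- shutter_tab (a point): Point in the shutter's upright orange tab, on its centre line, 65 mm above the table. Tab 12 mm thick along the viewer's y, 30 mm wide in x, from 35 to 85 mm above the table; a black arm (30 mm wide, top at 37 mm) joins it to the plate. Shut, it stands at viewer x = 0, y = -125 mm, 59 mm clear of the rack. The red pointer bar at its foot lies on the green band's middle at half travel
- holder: Fixed white holding rack, 55 mm (x) by 190 mm (y), 38 mm high, one row of four wells along its y at -67.5, -22.5, +22.5, +67.5 mm; wells 20 mm wide, 30 mm deep, floor 8 mm above the table. Origin on the table below its centre; turned up to 0.4 rad. Two of its wells hold the loose tubes
- long_tube_mid (a point): Centre, half-way up, of the loose LONG tube: amber, 16 mm across, 100 mm long with its blue cap (cap 17 mm across, the top 18 mm); flat foot with a small chamfer; about 22 g. Standing in the holding rack with 70 mm above the rack's top. z up along the tube
- short_tube_mid (a point): Centre, half-way up, of the loose SHORT tube: same look and widths, but 75 mm long; about 17 g. Standing in the holding rack with 45 mm above the rack's top. z up along the tube
- long_ref_mid (a point): Centre, half-way up, of the long tube (100 mm) already standing in one row of the viewer; it marks the long row; its top is 148 mm above the table
- short_ref_mid (a point): Centre, half-way up, of the short tube (75 mm) already standing in the other row of the viewer; it marks the short row; its top is 123 mm above the table
- bowl: Bystander: polished steel bowl, 90 mm across, 35 mm high. Origin at the centre of its underside
- bottle: Bystander: clear bottle with blue cap, 44 mm across, 100 mm high. Origin at the centre of its underside
- jar: Bystander: white jar with yellow lid, 52 mm across, 55 mm high. Origin at the centre of its underside
There are look-alikes about, which are no part of the job. What is shaped like the part that bears short_ref_mid but purple is not meant.

How it is judged:
By the outcome, as a careful person would: the job done as asked, in the order asked, and still so for the second after the job is handed in, while the arm keeps its last pose, push and grip.
It also fails if it takes over 67 s, if anything falls off the work surface, if the arm or the gripper's body presses on something with over 40 N, if the wrist force passes 120 N, or if a joint passes its speed limit or range.

ROBOT

A 6-joint arm with a two-finger parallel gripper is mounted at the origin on the work surface. World frame = base frame: x ahead of the robot, y to its left, z up, the work surface at z = 0. Lengths are in m, angles in rad, forces in N, time in s.
With the tool pointing down it reaches from about 0.35 to 0.775 m from the base axis. Payload 5.5 kg.
Tool frame: the origin (TCP) lies between the finger pads; the fingertips stand 8 mm ahead of it and the grasp point (between the pads) lies 11 mm behind it; z points along the fingers, y is the line along which they close (so a half turn about z gives the same grasp; the last joint's range is limited). The gripper opens to 85 mm and grips with 20 to 120 N. Pads are 22 mm wide; open, the fingers measure 114 mm over their backs; the gripper's body (76 mm by 85 mm) begins 54 mm behind the grasp point. The pads swing forward as they close: fully open they stand 13 mm farther back than shut.
Start: joints at [-1.33, 0.313, 0.046, 1.304, 0, 1.431], TCP at [0.214, -0.534, 0.239] pointing down, gripper open.
Joint ranges: [-2.76, 2.76], [-0.86, 1.69], [-1.03, 1.26], [-2.2, 2.34], [-1.47, 1.5], [-3.14, 3.14]. Speed limits (rad/s): [2.57, 2.57, 3.14, 3.14, 3.14, 3.14].

INTERFACE

Orientations are given as a unit quaternion [w, x, y, z].
In Python, from workcell import status, vision, job gives the robot as it stands. The module is installed in compiled form; this text tells all that it offers.
- The arm moves only by the tool apply_moves, never from a script. Its argument "moves" is one flat list of numbers, 6 for each row, row after row: the shift along the world's x, y, z in units of 25 mm (1.0 is 25 mm), then the turn, a rotation vector about the world's x, y, z in rad. In form: [x, y, z, rx, ry, rz, x, y, z, rx, ry, rz, ...]. A call has 1 to 20 rows; each row is the pose to reach, as a shift and turn from the pose commanded when the call began; what a row does not reach only later rows make up. A row lasts 1/12 s, in which the tool goes at most 41.7 mm and 7.16 degrees, less where a joint would pass 70% of its speed; a pose out of reach is approached as far as the arm can. A call with a gripper value outside its range is refused whole. "claw" is the opening in per cent of the stroke, from 0 (shut) to 100 (fully open), set as the call begins (left out, the last holds). The fingers move at their own pace and stop on an object; "newtons" is the grip in N (left out, the last holds). Time passes only in rows, so rows that repeat a pose let the fingers close. It gives the time, the measured TCP pose, the force, the opening and the grip force at its end, in the units of the state.
- status.get_state(): the state, without advancing time (a new reading comes with each control period).
- vision.read_camera(name): name is "scene" or "top" or "wrist"; returns a dict with "image" (384x512x3 uint8, blue, green, red), "camera_matrix" (3x3 intrinsics, pixels), "dist_coeffs" ([k1, k2, p1, p2, k3] as OpenCV has them; the pictures are not rectified), "camera_from_world" (4x4, takes a point from world to camera coordinates). Camera axes: x right, y down, z forward; pixel columns grow to the right and rows downward; lengths in m; the calibration is good to about 2 mm. A picture is of the moment at which its call begins. There is no depth.
- job.hand_in(): hands the job in; it is judged then, once.
The state is a dict: "clock": time; "joint_pos": joint angles; "qvel": joint speeds; "tau": joint torques, N m; "tcp_pos": TCP position; "orientation": TCP orientation; "wrist_force": force on the tool from outside, world axes, zero at the start; "ft_torque": the same for the moment, N m; "finger_gap": finger opening in m; "grip_force": force on a finger pad.
Only numpy, scipy, OpenCV 4.12 (cv2) and the standard library are available. Lean on these libraries where they do the work, as an engineer would, in place of code of your own. Each camera call takes 0.05 s, during which the arm holds its last target. There are 200 camera calls.

## Working session

There is one attempt and no reset: what is moved stays moved. The work goes in short steps, Python scripts to look and compute and a tool call to move; the robot and the scene stay as the last step left them, time stands still between calls to the robot, and variables do not carry over. Pictures are saved under pics/ and viewed, at most 10 in all, crops included, and the job is handed in when it is done.

Besides the shell and the picture viewer there is one more tool, called after "Emit:" as name(argument=value, ...), one argument or row to a line, values as JSON. apply_moves: Moves the arm, as the interface text tells. Its arguments: {"type":"object","properties":{"moves":{"type":"array","items":{"type":"number"}},"claw":{"type":"number"},"newtons":{"type":"number"}},"required":["moves"]}

```bash
mkdir -p pics
cat > h.py <<'E'
import numpy as np, cv2
from workcell import status, vision, job
def cam(n):
    d=vision.read_camera(n); np.savez(f'{n}.npz',**{k:np.array(v) for k,v in d.items()}); return d
def load(n): return dict(np.load(f'{n}.npz'))
def ray(d,px):
    px=np.array(px,float).reshape(-1,1,2)
    u=cv2.undistortPoints(px,d['camera_matrix'],d['dist_coeffs']).reshape(-1,2)
    T=d['camera_from_world'];R=T[:3,:3];t=T[:3,3]
    return -R.T@t,(R.T@np.c_[u,np.ones(len(u))].T).T
def onz(d,px,z):
    o,r=ray(d,px); return o+r*((z-o[2])/r[:,2])[:,None]
def proj(d,P):
    T=d['camera_from_world'];rv=cv2.Rodrigues(T[:3,:3])[0]
    return cv2.projectPoints(np.array(P,float).reshape(-1,1,3),rv,T[:3,3],d['camera_matrix'],d['dist_coeffs'])[0].reshape(-1,2)
E
python3 - <<'E'
from h import *
for n in('top','scene'):
    d=cam(n); print(n,d['camera_matrix'].diagonal(), d['camera_from_world'].round(3).tolist())
    cv2.imwrite(f'pics/{n}.png',cv2.resize(d['image'],(800,600)))
print(status.get_state())
E
```

```text
top [370.7750667 370.7750667   1.       ] [[0.023, -0.999, 0.034, -0.032], [-0.996, -0.026, -0.088, 0.612], [0.089, -0.032, -0.996, 0.895], [0.0, 0.0, 0.0, 1.0]]
scene [396.75851615 396.75851615   1.        ] [[-0.402, 0.916, 0.011, 0.229], [0.592, 0.269, -0.76, -0.293], [-0.699, -0.298, -0.65, 1.278], [0.0, 0.0, 0.0, 1.0]]
{'clock': 0.1, 'joint_pos': array([-1.32960731e+00,  3.13892239e-01,  4.50599487e-02,  1.30359471e+00,
        5.00603988e-07,  1.43118596e+00]), 'qvel': array([ 1.65009102e-04,  1.05625428e-04,  3.50880212e-03,  5.55056828e-05,
        9.64313100e-04, -3.92602312e-04]), 'tau': array([ 3.78391022e-03, -4.81727529e+01,  2.99243903e+01,  1.26915731e-02,
       -8.39399650e-05, -4.80774119e-06]), 'tcp_pos': array([ 0.21358179, -0.53337034,  0.23850349]), 'orientation': array([-8.14298544e-04,  9.81928345e-01,  1.89251314e-01, -4.11426478e-05]), 'wrist_force': array([ 0.17819163, -0.2688451 , -0.11019184]), 'ft_torque': array([-0.01923059,  0.01556439,  0.01210836]), 'grip_force': 0.0, 'finger_gap': 0.0848484887123692}
```

View pics/top.png

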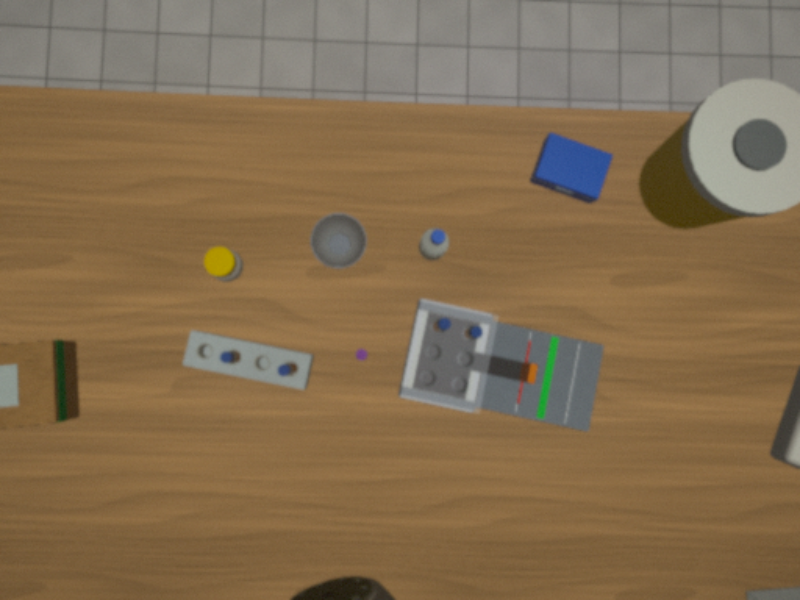

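View pics/scene.png

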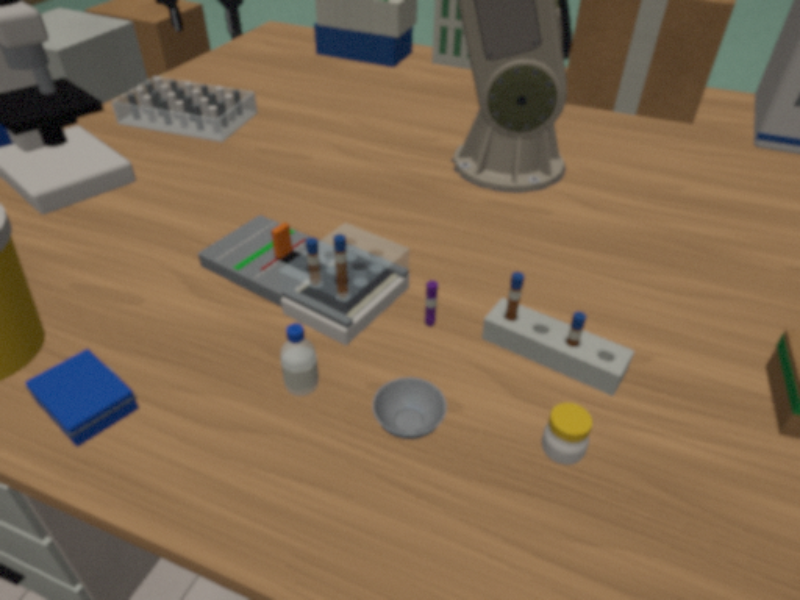

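The top view (800x600) shows the viewer at about (450,355), with the tab at (532,373) and the band at (548,377). The holder is at (247,361), with loose tubes at (230,357) and (288,369). There are two short-tube look-alikes. The blue-capped tube at top (475,331) / scene (313,260) stands in the rack and fits. The all-purple one at top (361,354) / scene (431,303) stands on the table and is excluded.

```bash
cat > m.py <<'E'
from h import *
def blobs(n,lo,hi,amin=8):
    d=load(n); hsv=cv2.cvtColor(d['image'],cv2.COLOR_BGR2HSV); m=cv2.inRange(hsv,lo,hi)
    k,l,s,c=cv2.connectedComponentsWithStats(m)
    return [(c[i].round(1),s[i].tolist()) for i in range(1,k) if s[i][4]>=amin]
E
python3 - <<'E'
from m import *
for n in('top','scene'):
    print(n)
    for nm,lo,hi in(('blue',(105,110,40),(125,255,255)),('or',(3,170,120),(14,255,255)),('green',(50,120,80),(75,255,255)),('purple',(130,80,40),(160,255,255))):
        for b in blobs(n,lo,hi): print(nm,b)
t,s=load('top'),load('scene')
a=cv2.resize(t['image'][190:280,110:400],None,fx=2.75,fy=2.75,interpolation=cv2.INTER_CUBIC)
b=cv2.resize(s['image'][130:260,110:420],None,fx=2.57,fy=2.57,interpolation=cv2.INTER_CUBIC)
w=797;c=np.zeros((a.shape[0]+b.shape[0],800,3),np.uint8);c[:a.shape[0],:a.shape[1]]=a[:,:800];c[a.shape[0]:,:b.shape[1]]=b[:,:800]
cv2.imwrite('pics/crop1.png',c[:600]);print(c.shape)
E
```

```text
top
blue (array([366.4, 105.9]), [343, 86, 48, 41, 1275])
blue (array([279.8, 151.3]), [276, 148, 8, 8, 51])
blue (array([284.1, 206.8]), [281, 204, 7, 7, 34])
blue (array([304.4, 212.2]), [302, 209, 6, 7, 30])
blue (array([144.6, 228.1]), [142, 226, 6, 5, 25])
blue (array([181.2, 236.5]), [179, 234, 6, 6, 26])
green (array([350. , 241.4]), [344, 216, 14, 52, 260])
purple (array([230.9, 226.6]), [228, 224, 7, 6, 34])
scene
blue (array([231.6,  28.9]), [202, 17, 61, 25, 969])
blue (array([ 2. , 86.5]), [0, 79, 7, 14, 62])
blue (array([498.4,  88.7]), [486, 86, 26, 7, 74])
blue (array([217. , 155.1]), [215, 151, 6, 9, 45])
blue (array([199.3, 157. ]), [197, 153, 6, 9, 48])
blue (array([330.6, 179.1]), [328, 175, 6, 9, 45])
blue (array([369.8, 204.7]), [367, 201, 7, 9, 48])
blue (array([188.6, 212.7]), [184, 208, 10, 11, 89])
blue (array([ 52.3, 252.6]), [17, 225, 70, 59, 2278])
or (array([178.8, 146.6]), [175, 143, 10, 10, 40])
green (array([161.8, 163.8]), [151, 156, 23, 16, 77])
purple (array([276. , 184.8]), [273, 180, 7, 11, 59])
purple (array([274.9, 202.1]), [273, 197, 5, 11, 48])
(582, 800, 3)
```

View pics/crop1.png

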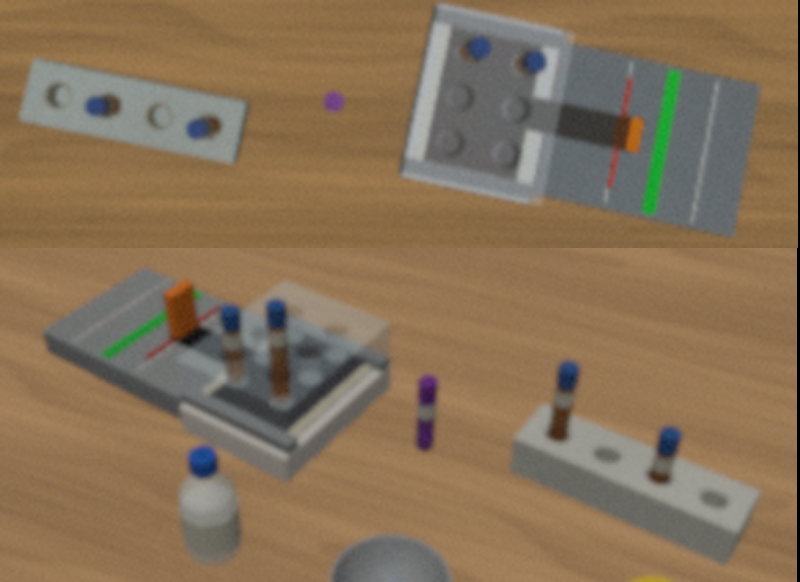

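The crop confirms it: the amber, blue-capped short reference stands in the viewer's -y row (nearer the tab) and the long one in the +y row. The purple tube stands alone on the table and is not meant. In the holder, the long tube is at the -y end and the short one in the third well.

Run:
```python
from m import *
t,s=load('top'),load('scene')
def tri(p,q):
    o1,r1=ray(t,p);o2,r2=ray(s,q);r1=r1[0]/np.linalg.norm(r1);r2=r2[0]/np.linalg.norm(r2)
    x=np.linalg.lstsq(np.c_[r1,-r2],o2-o1,rcond=None)[0]
    a,b=o1+r1*x[0],o2+r2*x[1];return (a+b)/2,np.linalg.norm(a-b)
for n,p,q,z in(('Lref',(284.1,206.8),(217,155.1),.139),('Sref',(304.4,212.2),(199.3,157),.114),('S',(144.6,228.1),(369.8,204.7),.074),('L',(181.2,236.5),(330.6,179.1),.099),('purple',(230.9,226.6),(276,184.8),.05)):
    m,e=tri(p,q);print(n,m.round(4),round(e,4),'top@z',onz(t,p,z)[0].round(4),'scene@z',onz(s,q,z)[0].round(4))
# green band: fit line, viewer yaw
hsv=cv2.cvtColor(t['image'],cv2.COLOR_BGR2HSV);m=cv2.inRange(hsv,(50,120,80),(75,255,255));m[:,:300]=0
ys,xs=np.nonzero(m);P=onz(t,np.c_[xs,ys],.029)[:,:2];c=P.mean(0);u=np.linalg.svd(P-c)[2][0];u*=np.sign(u[0])
r=cv2.minAreaRect(np.c_[xs,ys].astype(np.float32))
yaw=np.arctan2(u[1],u[0]);ex=u;ey=np.array([-u[1],u[0]]);O=c+ey*.165
print('band',c,'yaw',yaw,'viewer O',O)
for n,x,y in(('Lref',.04,.025),('Sref',.04,-.025),('tab',0,-.125)): print(n,O+ex*x+ey*y)
# holder: white-ish blob
m=cv2.inRange(hsv,(0,0,100),(180,70,255));k,l,st,cc=cv2.connectedComponentsWithStats(m)
for i in range(1,k):
    if 100<cc[i][0]<210 and 200<cc[i][1]<260 and st[i][4]>300:
        cnt=cv2.findContours((l==i).astype(np.uint8),0,2)[0][0];b=cv2.boxPoints(cv2.minAreaRect(cnt));print('holder',st[i],onz(t,b,.038).round(4).tolist())
h=cv2.cvtColor(s['image'],cv2.COLOR_BGR2HSV);print('Tab px range scene', s['image'][146,178])
```

```text
Lref [ 0.5698 -0.0838  0.1365] 0.0006 top@z [ 0.5696 -0.0833  0.139 ] scene@z [ 0.573  -0.0824  0.139 ]
Sref [ 0.5601 -0.1331  0.111 ] 0.0007 top@z [ 0.5598 -0.1323  0.114 ] scene@z [ 0.5637 -0.1312  0.114 ]
S [0.5159 0.2313 0.0725] 0.002 top@z [0.5157 0.232  0.074 ] scene@z [0.5181 0.2305 0.074 ]
L [0.4992 0.1427 0.0972] 0.0021 top@z [0.499  0.1434 0.099 ] scene@z [0.5021 0.1422 0.099 ]
purple [0.5236 0.0325 0.0629] 0.0016 top@z [0.5233 0.0335 0.05  ] scene@z [0.5089 0.0266 0.05  ]
band [ 0.49380635 -0.26101945] yaw -0.18963790856092677 viewer O [ 0.5249094  -0.09897747]
Lref [ 0.56890488 -0.08196579]
Sref [ 0.55947972 -0.13106942]
tab [ 0.50134648 -0.22173654]
holder [ 117  211   84   39 1772] [[0.5005, 0.3077, 0.038], [0.5569, 0.2998, 0.038], [0.5228, 0.1077, 0.038], [0.4663, 0.1169, 0.038]]
Tab px range scene [ 42  97 173]
```

Emit:
apply_moves(
  moves=[6,8.4,1.2,0,0,0.5,6,8.4,1.2,0,0,0.5,6,8.4,1.2,0,0,0.5,6,8.4,1.2,0,0,0.5,6,8.4,1.2,0,0,0.5,6,8.4,1.2,0,0,0.5,11,16.8,1.2,0,0,1.0,11,16.8,1.2,0,0,1.0,11,16.8,1.2,0,0,1.0,11,16.8,1.2,0,0,1.0,11,16.8,1.2,0,0,1.0,11,16.8,1.2,0,0,1.0,11,16.8,1.2,0,0,1.0,11,16.8,1.2,0,0,1.0,11,16.8,1.2,0,0,1.0],
  claw=45,
  newtons=20,
)

```text
clock: 1.35
tcp_pos: [0.4884, -0.1136, 0.2689]
orientation: [-0.0, 0.771, 0.637, -0.0]
wrist_force: [-0.8, 0.2, 1.2]
finger_gap: 0.0387
grip_force: 0.0
```

Run:
```python
from m import *
d=cam('wrist');cv2.imwrite('pics/w1.png',cv2.resize(d['image'],(800,600)))
print(d['camera_from_world'].round(3).tolist(),d['camera_matrix'][0])
```

```text
[[0.982, -0.188, -0.001, -0.501], [-0.177, -0.928, 0.327, -0.071], [-0.062, -0.321, -0.945, 0.402], [0.0, 0.0, 0.0, 1.0]] [291.75969202   0.         256.75204608]
```

View pics/w1.png

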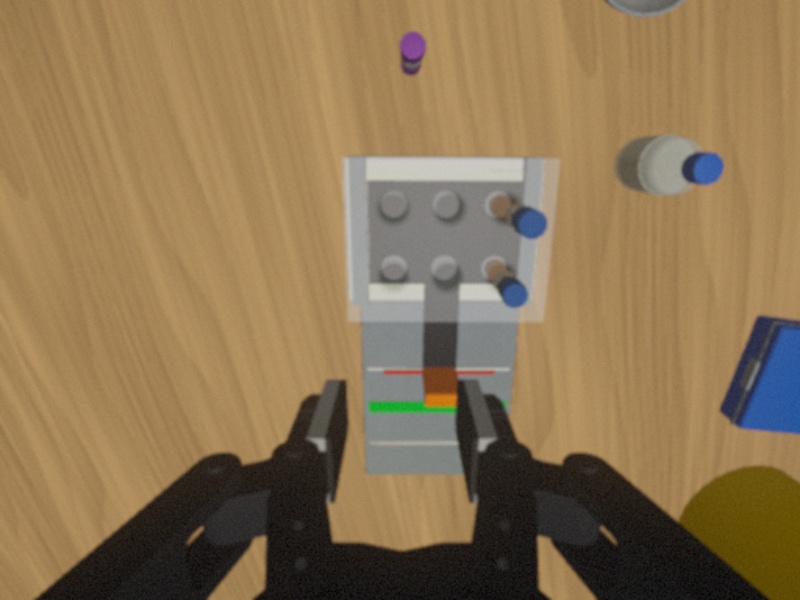

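The wrist view shows the empty wells at (394,205), (446,205), (394,268) and (446,268), the references leaning outward by perspective at (520,215) and (510,285), and the tab at (440,385). Next I measure these and move over to the holder.

Run:
```python
from m import *
d=load('wrist');print(status.get_state()['tcp_pos'])
hsv=cv2.cvtColor(d['image'],cv2.COLOR_BGR2HSV)
print('cam',ray(d,[(0,0)])[0])
for nm,lo,hi in(('blue',(105,110,40),(125,255,255)),('or',(3,170,120),(14,255,255)),('green',(50,120,80),(75,255,255)),('red',(0,120,120),(3,255,255)),('purple',(130,80,40),(160,255,255))):
    for b in blobs('wrist',lo,hi,20): print(nm,b)
sv=.64
W=np.array([(394,205),(446,205),(394,268),(446,268)])*sv
for z in(.048,.078): print(z,onz(d,W,z)[:,:2].round(4).tolist())
m=cv2.inRange(hsv,(50,120,80),(75,255,255));ys,xs=np.nonzero(m);P=onz(d,np.c_[xs,ys],.029)[:,:2];u=np.linalg.svd(P-P.mean(0))[2][0];print('band yaw',np.arctan2(*(u[::-1]*np.sign(u[0]))))
e=onz(d,np.array([(366,474),(368.5,406),(509,406),(370,369),(508,369)])*sv,.029);print(e[:,:2].round(4).tolist())
print('caps',onz(d,[(339.6,143)],.139),)
g=cv2.cvtColor(d['image'],cv2.COLOR_BGR2GRAY)
cv2.imwrite('pics/w1c.png',cv2.resize(g[95:210,215:355],None,fx=5,fy=5,interpolation=cv2.INTER_CUBIC))
```

```text
[ 0.48817627 -0.11439801  0.26896876]
cam [ 0.50415525 -0.03063244  0.40268532]
blue (array([452.1, 107.4]), [443, 99, 19, 18, 289])
blue (array([339.8, 143. ]), [331, 134, 18, 18, 236])
blue (array([329. , 188.1]), [322, 181, 15, 15, 176])
blue (array([496.8, 247. ]), [473, 208, 39, 69, 1834])
or (array([282.9, 251.5]), [272, 249, 21, 9, 45])
green (array([259.1, 260.4]), [236, 257, 57, 7, 309])
red (array([258., 238.]), [246, 237, 25, 3, 27])
red (array([303.5, 238. ]), [293, 238, 23, 2, 24])
purple (array([263.6,  29.7]), [256, 21, 16, 19, 241])
purple (array([262.3,  44.8]), [258, 43, 10, 4, 22])
0.048 [[0.4909, -0.069], [0.53, -0.0764], [0.4813, -0.1178], [0.5222, -0.1256]]
0.078 [[0.492, -0.0657], [0.5279, -0.0726], [0.4832, -0.1104], [0.5206, -0.1175]]
band yaw -0.21279717208126703
[[0.4114, -0.3253], [0.4307, -0.2488], [0.5608, -0.274], [0.4403, -0.2111], [0.5641, -0.235]]
caps [[ 0.57001599 -0.08408696  0.139     ]]
```

View pics/w1c.png

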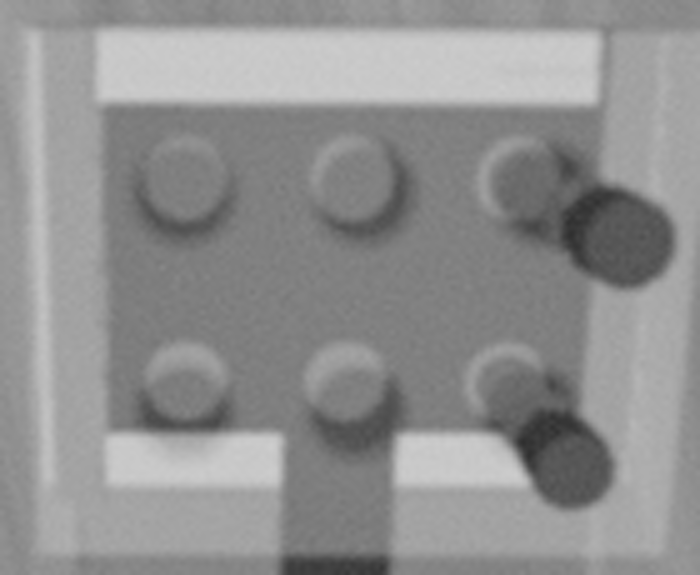

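Emit:
apply_moves(
  moves=[0,5,0,0,0,0,0,5,0,0,0,0,0,5,0,0,0,0,0,9,0,0,0,0,0,9,0,0,0,0,0,9,0,0,0,0,0,9,0,0,0,0,0,9,0,0,0,0,0,9,0,0,0,0],
)

```text
clock: 2.15
tcp_pos: [0.4888, 0.1093, 0.2692]
orientation: [0.0, 0.772, 0.636, -0.0]
wrist_force: [-0.2, -0.6, -0.2]
finger_gap: 0.0383
grip_force: 0.0
```

```bash
cp wrist.npz wrist_viewer.npz
python3 - <<'E'
from m import *
d=cam('wrist');cv2.imwrite('pics/w2.png',cv2.resize(d['image'],(800,600)))
print(status.get_state()['tcp_pos'],ray(d,[(0,0)])[0])
for b in blobs('wrist',(105,110,40),(125,255,255),20): print(b)
E
```

```text
[0.48883984 0.10920239 0.26925374] [0.50470205 0.19235029 0.40300745]
(array([259.3,  55.6]), [253, 48, 14, 16, 187])
(array([260.4, 146.8]), [254, 140, 14, 15, 169])
(array([446. , 284.6]), [438, 276, 16, 16, 161])
(array([478.5, 329.9]), [457, 317, 55, 41, 382])
(array([490.7, 349.5]), [465, 325, 47, 51, 1678])
(array([347.4, 349.1]), [343, 344, 10, 11, 88])
```

View pics/w2.png

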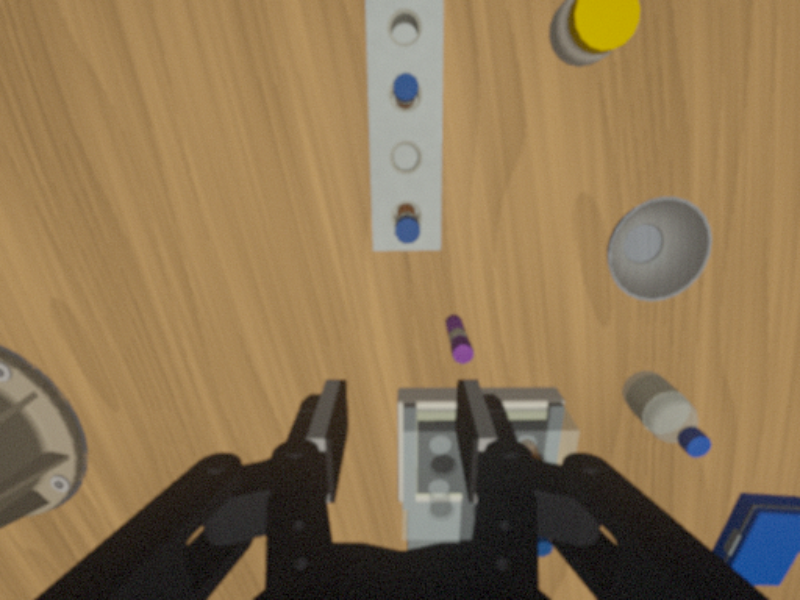

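Run:
```python
from m import *
d=load('wrist')
for n,p,zt in(('L',(260.4,146.8),.108),('S',(259.3,55.6),.083)):
    print(n,onz(d,[p],zt-.003)[0].round(4))
# holder wells (mouth z .038) and left/right edge yaw
w=np.array([(404,27),(405,156)])*.64
print('empty wells @mouth',onz(d,w,.038).round(4)[:,:2].tolist(),'@floor',onz(d,w,.008).round(4)[:,:2].tolist())
e=np.array([(373,250),(441.5,250),(366,5),(443.5,5)])*.64;E=onz(d,e,.038)[:,:2];print(E.round(4).tolist(),[np.arctan2(-(E[i+2]-E[i])[0],(E[i+2]-E[i])[1]) for i in(0,1)])
R=cv2.Rodrigues(np.zeros(3))[0]
print(status.get_state()['joint_pos'].round(3))
```

```text
L [0.4989 0.143  0.105 ]
S [0.5149 0.2306 0.08  ]
empty wells @mouth [[0.5229, 0.275], [0.5068, 0.1875]] @floor [[0.5244, 0.2818], [0.5069, 0.1871]]
[[0.4674, 0.1206], [0.5221, 0.11], [0.4993, 0.2941], [0.553, 0.2837]] [np.float64(-0.18222690015042664), np.float64(-0.17634080717499)]
[ 6.000e-02  1.620e-01 -7.700e-02  1.332e+00 -1.000e-03  1.823e+00]
```

Emit:
apply_moves(
  moves=[0.42,1.25,0,0,0,0,0.42,1.25,0,0,0,0,0.42,1.25,-1.2,0,0,0,0.42,1.25,-2.4,0,0,0,0.42,1.25,-3.6,0,0,0,0.42,1.25,-4.4,0,0,0,0.42,1.25,-4.8,0,0,0,0.42,1.25,-4.8,0,0,0,0.42,1.25,-4.8,0,0,0],
)

```text
clock: 2.95
tcp_pos: [0.4995, 0.1414, 0.1497]
orientation: [0.0, 0.772, 0.636, -0.0]
wrist_force: [0.0, -0.2, 1.3]
finger_gap: 0.0383
grip_force: 0.0
```

Run:
```python
from m import *
d=cam('wrist');print(status.get_state()['tcp_pos'],status.get_state()['qvel'].round(4))
for b in blobs('wrist',(105,110,40),(125,255,255),60): print(b, onz(d,[b[0]],.105)[0].round(4))
```

```text
[0.50020027 0.14171782 0.15056223] [ 0.008  -0.0099  0.018  -0.0026  0.002   0.0009]
(array([254.1,  85.6]), [243, 74, 23, 24, 450]) [0.5149 0.2304 0.105 ]
(array([255.7, 227. ]), [245, 217, 23, 22, 388]) [0.4987 0.1425 0.105 ]
(array([498. , 377.2]), [485, 369, 27, 15, 264]) [ 0.6858 -0.0492  0.105 ]
```

Emit:
apply_moves(
  moves=[0,0,-1,0,0,0,0,0,-2,0,0,0,0,0,-2.7,0,0,0,0,0,-3.1,0,0,0,0,0,-3.2,0,0,0,0,0,-3.2,0,0,0,0,0,-3.2,0,0,0],
)

```text
clock: 3.58
tcp_pos: [0.5004, 0.1425, 0.0708]
orientation: [0.001, 0.771, 0.637, 0.001]
wrist_force: [-0.6, -0.3, -0.5]
finger_gap: 0.0384
grip_force: 0.0
```

Emit:
apply_moves(
  moves=[0,0,0,0,0,0,0,0,0,0,0,0,0,0,0,0,0,0,0,0,0,0,0,0,0,0,0,0,0,0,0,0,0,0,0,0],
  claw=0,
  newtons=25,
)

```text
clock: 4.08
tcp_pos: [0.5003, 0.1426, 0.0706]
orientation: [0.001, 0.771, 0.637, 0.001]
wrist_force: [-0.1, -0.5, 6.4]
finger_gap: 0.0152
grip_force: 25.1
```

Emit:
apply_moves(
  moves=[0,0,0.6,0,0,0,0,0,1.5,0,0,0,0,0,2.7,0,0,0,0,0,3.9,0,0,0,0,0,4.8,0,0,0,-0.1,-1,4.8,0,0,0,-0.1,-2.2,4.8,0,0,0,-0.2,-3.5,4.8,0,0,0,-0.2,-4.8,4.8,0,0,0,-0.3,-6.1,4.8,0,0,0,-0.3,-7.4,4.8,0,0,0,-0.32,-8.1,4.8,0,0,0,-0.32,-8.44,4.8,0,0,0,-0.32,-8.44,4.8,0,0,0,-0.32,-8.44,4.8,0,0,0,-0.32,-8.44,4.8,0,0,0],
)

```text
clock: 5.42
tcp_pos: [0.491, -0.0675, 0.1892]
orientation: [-0.0, 0.771, 0.637, 0.0]
wrist_force: [0.0, -0.2, -0.4]
finger_gap: 0.0152
grip_force: 24.6
```

Run:
```python
from m import *
d=cam('wrist');t=cam('top');s=cam('scene');st=status.get_state();print(st['tcp_pos'],st['finger_gap'])
for n in('wrist','top','scene'):
  for b in blobs(n,(105,110,40),(125,255,255),15): print(n,b)
A=cv2.resize(d['image'][150:384,150:400],(500,468));B=cv2.resize(s['image'][110:250,130:280],(300,280))
c=np.zeros((468,800,3),np.uint8);c[:,:500]=A;c[:280,500:]=B;cv2.imwrite('pics/g1.png',c)
```

```text
[ 0.491183   -0.06739204  0.18931451] 0.015577438863964198
wrist (array([504. , 168.9]), [496, 156, 16, 25, 334])
wrist (array([374.4, 229.2]), [363, 219, 23, 21, 381])
wrist (array([354.3, 271.5]), [345, 263, 19, 18, 256])
wrist (array([256.9, 301.5]), [237, 274, 41, 54, 1661])
wrist (array([500.7, 315. ]), [494, 305, 15, 21, 72])
wrist (array([508.5, 326.7]), [504, 315, 8, 20, 96])
top (array([366.4, 105.9]), [343, 86, 48, 41, 1275])
top (array([279.7, 151.3]), [276, 148, 8, 8, 52])
top (array([284.1, 206.8]), [281, 204, 7, 7, 34])
top (array([144.5, 228. ]), [142, 226, 6, 5, 26])
scene (array([210.4,  26.2]), [202, 17, 18, 19, 262])
scene (array([260.4,  27.2]), [258, 20, 5, 15, 50])
scene (array([ 1.9, 86.4]), [0, 79, 6, 14, 61])
scene (array([498.4,  88.7]), [485, 86, 27, 7, 77])
scene (array([242.4, 103.6]), [241, 100, 4, 10, 25])
scene (array([217. , 155.2]), [215, 151, 5, 9, 43])
scene (array([199.2, 156.9]), [197, 153, 6, 9, 45])
scene (array([369.9, 204.8]), [367, 201, 7, 9, 48])
scene (array([188.6, 212.8]), [184, 208, 10, 11, 90])
scene (array([ 52.2, 252.6]), [17, 225, 70, 59, 2272])
```

View pics/g1.png

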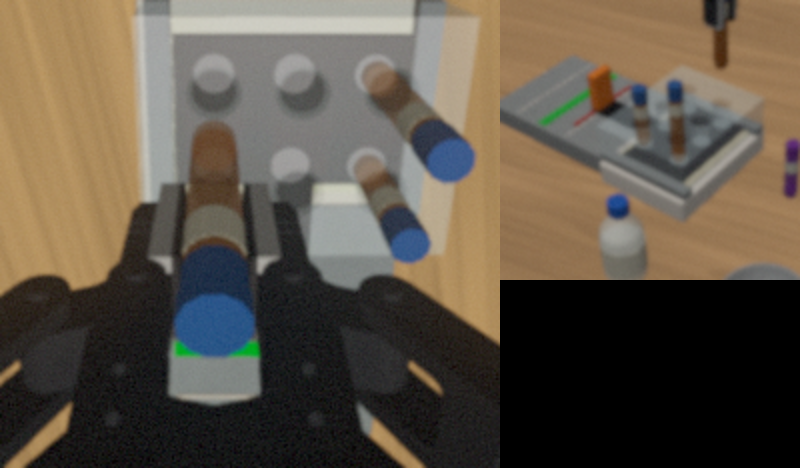

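The picture shows the gripped tube upright in the fingers, with its foot at crop (213,130), and the target well behind it at (214,75). I check alignment numerically.

Run:
```python
from m import *
d=load('wrist')
print('cap',onz(d,[(257.5,312.5)],.228)[0])
print('foot far edge',onz(d,[(256.7,211)],.128)[0])
print('wells floor',onz(d,np.array([(214,72),(296,72),(290,166)])/2+150,.048))
ax=np.array([.982,-.189]);ay=np.array([.189,.982])
# predicted silhouette of tube at tcp xy vertical
p=status.get_state()['tcp_pos'][:2]
a=np.linspace(0,6.28,9)[:-1]
for z,r in((.128,.008),(.228,.0085)): 
    q=proj(d,[[p[0]+r*np.cos(t),p[1]+r*np.sin(t),z] for t in np.linspace(0,6.28,60)]);print(z,q.min(0),q.max(0), 'crop',(q.min(0)-150)*2,(q.max(0)-150)*2)
```

```text
cap [ 0.49141983 -0.06566607  0.228     ]
foot far edge [ 0.49181087 -0.06166103  0.128     ]
wells floor [[ 0.49099773 -0.06726431  0.048     ]
 [ 0.53072553 -0.0748694   0.048     ]
 [ 0.52033733 -0.1251188   0.048     ]]
0.128 [246.33564298 208.08311297] [268.34077945 228.33420923] crop [192.67128596 116.16622594] [236.68155891 156.66841846]
0.228 [236.83928227 298.84624636] [278.60945812 332.03034007] crop [173.67856453 297.69249272] [257.21891623 364.06068014]
```

Emit:
apply_moves(
  moves=[0,0,-0.6,0,0,0,0,0,-1.2,0,0,0,0,0,-1.7,0,0,0,0,0,-1.9,0,0,0,0,0,-2.1,0,0,0,0,0,-2.25,0,0,0,0,0,-2.4,0,0,0,0,0,-2.4,0,0,0],
)

```text
clock: 6.23
tcp_pos: [0.4912, -0.0684, 0.129]
orientation: [-0.0, 0.771, 0.637, -0.0]
wrist_force: [-0.5, 0.2, -0.7]
finger_gap: 0.0158
grip_force: 24.6
```

Emit:
apply_moves(
  moves=[0,0,-0.15,0,0,0,0,0,-0.3,0,0,0,0,0,-0.45,0,0,0,0,0,-0.6,0,0,0,0,0,-0.7,0,0,0,0,0,-0.76,0,0,0,0,0,-0.76,0,0,0,0,0,-0.76,0,0,0],
)

```text
clock: 6.9
tcp_pos: [0.4911, -0.0686, 0.1106]
orientation: [0.0, 0.771, 0.637, -0.0]
wrist_force: [-1.0, -0.7, 2.9]
finger_gap: 0.0154
grip_force: 25.1
```

Contact at the floor (2.9 N). Release to 45% and lift, then go to the short tube.

Emit:
apply_moves(
  moves=[0,0,0,0,0,0,0,0,0,0,0,0,0,0,0,0,0,0,0,0,0,0,0,0,0,0,0.8,0,0,0,0,0,1.8,0,0,0,0,0,3,0,0,0,0,0,4,0,0,0,0.2,1.2,4,0,0,0,0.3,2.5,4,0,0,0,0.4,4,4,0,0,0,0.5,5.5,4,0,0,0,0.6,7,4,0,0,0,0.7,8.5,4,0,0,0,0.8,10,4,0,0,0,0.9,11.3,4,0,0,0,0.97,11.95,3.5,0,0,0,0.97,11.95,2.5,0,0,0,0.97,11.95,1.5,0,0,0,0.97,11.95,1.5,0,0,0],
  claw=45,
)

```text
clock: 8.57
tcp_pos: [0.5122, 0.23, 0.1429]
orientation: [-0.002, 0.771, 0.637, -0.004]
wrist_force: [-1.2, -0.3, -1.2]
finger_gap: 0.0387
grip_force: 0.0
```

Run:
```python
from m import *
t=cam('top');s=cam('scene');d=cam('wrist');print(status.get_state()['tcp_pos'])
for n in('top','scene'):
  for b in blobs(n,(105,110,40),(125,255,255),15): print(n,b)
for b in blobs('wrist',(105,110,40),(125,255,255),60): print(b, onz(d,[b[0]],.08)[0].round(4))
```

```text
[0.51566822 0.23003804 0.14851883]
top (array([366.4, 106. ]), [343, 86, 48, 41, 1276])
top (array([279.8, 151.3]), [276, 148, 8, 8, 51])
top (array([284.2, 206.8]), [281, 204, 7, 7, 33])
top (array([304.3, 212.1]), [302, 210, 6, 6, 29])
top (array([144.5, 228.1]), [142, 226, 6, 5, 28])
top (array([276.9, 243.2]), [274, 240, 7, 7, 34])
scene (array([231.5,  28.8]), [202, 16, 61, 26, 974])
scene (array([ 2. , 86.2]), [0, 79, 6, 14, 63])
scene (array([498.6,  88.7]), [485, 86, 27, 7, 78])
scene (array([239.4, 137.9]), [238, 134, 4, 9, 32])
scene (array([217. , 155.3]), [215, 151, 5, 10, 44])
scene (array([199.3, 156.9]), [197, 153, 6, 9, 44])
scene (array([369.8, 204.7]), [367, 201, 7, 9, 48])
scene (array([188.6, 212.7]), [184, 208, 10, 11, 89])
scene (array([ 52.2, 252.5]), [17, 225, 70, 59, 2270])
(array([257.5, 213.8]), [248, 204, 20, 20, 319]) [0.5149 0.231  0.08  ]
```

Emit:
apply_moves(
  moves=[0,0,-1,0,0,0,0,0,-2,0,0,0,0,0,-2.9,0,0,0,0,0,-3.4,0,0,0,0,0,-3.56,0,0,0,0,0,-3.56,0,0,0,0,0,-3.56,0,0,0],
)

```text
clock: 9.3
tcp_pos: [0.5168, 0.2303, 0.0605]
orientation: [0.001, 0.771, 0.637, 0.001]
wrist_force: [0.6, 0.1, 0.0]
finger_gap: 0.0386
grip_force: 0.0
```

Emit:
apply_moves(
  moves=[0,0,0,0,0,0,0,0,0,0,0,0,0,0,0,0,0,0,0,0,0,0,0,0,0,0,0,0,0,0,0,0,0,0,0,0],
  claw=0,
  newtons=25,
)

```text
clock: 9.8
tcp_pos: [0.5166, 0.2305, 0.0603]
orientation: [0.001, 0.771, 0.637, 0.001]
wrist_force: [-0.4, 0.0, 6.6]
finger_gap: 0.0147
grip_force: 25.6
```

Run:
```python
from m import *
t,s=load('top'),load('scene')
print(onz(t,[(276.9,243.2)],.139),onz(s,[(239.4,137.9)],.139),'expect .491 -.068; ref offsets: top/scene Lref',onz(t,[(284.1,206.8)],.139),onz(s,[(217,155.2)],.139))
```

```text
[[ 0.49052948 -0.06883657  0.139     ]] [[ 0.49525777 -0.0684465   0.139     ]] expect .491 -.068; ref offsets: top/scene Lref [[ 0.5696054  -0.08327277  0.139     ]] [[ 0.57331137 -0.0822083   0.139     ]]
```

Emit:
apply_moves(
  moves=[0,0,0.6,0,0,0,0,0,1.6,0,0,0,0,0,2.9,0,0,0,0,0,4.2,0,0,0,0,0,5.5,0,0,0,0,0,6.6,0,0,0,-0.1,-1.2,6.6,0,0,0,-0.25,-2.6,6.6,0,0,0,-0.4,-4.1,6.6,0,0,0,-0.55,-5.6,6.6,0,0,0,-0.7,-7.1,6.6,0,0,0,-0.85,-8.6,6.6,0,0,0,-1.0,-10.1,6.6,0,0,0,-1.15,-11.6,6.6,0,0,0,-1.25,-12.9,6.6,0,0,0,-1.35,-13.7,6.6,0,0,0,-1.35,-13.91,6.6,0,0,0,-1.35,-13.91,6.6,0,0,0,-1.35,-13.91,6.6,0,0,0],
)

```text
clock: 11.38
tcp_pos: [0.4816, -0.1171, 0.2238]
orientation: [-0.0, 0.771, 0.637, 0.0]
wrist_force: [-0.1, 0.5, -0.8]
finger_gap: 0.0149
grip_force: 25.1
```

Emit:
apply_moves(
  moves=[0,0,-1,0,0,0,0,0,-2,0,0,0,0,0,-2.8,0,0,0,0,0,-2.8,0,0,0,0,0,-2.8,0,0,0],
)

```text
clock: 11.8
tcp_pos: [0.481, -0.1158, 0.1533]
orientation: [-0.001, 0.77, 0.638, -0.001]
wrist_force: [-0.2, 0.8, -0.1]
finger_gap: 0.0151
grip_force: 25.0
```

Run:
```python
from m import *
d=cam('wrist');st=status.get_state();print(st['tcp_pos'],st['finger_gap'])
foot=st['tcp_pos'][2]-.0523
for z,r in((foot,.008),(foot+.075,.0085)):
    p=st['tcp_pos'][:2];q=proj(d,[[p[0]+r*np.cos(t),p[1]+r*np.sin(t),z] for t in np.linspace(0,6.28,60)]);print(z,'crop',(q.min(0)-(150,140))*3,(q.max(0)-(150,140))*3)
cx=proj(d,[[.4911,-.0682,.148],[.4817,-.1172,.078],[.4817,-.1172,.048]]);print((cx-(150,140))*3)
cv2.imwrite('pics/g2.png',cv2.resize(d['image'][140:335,150:400],(750,585),interpolation=cv2.INTER_CUBIC))
```

```text
[ 0.48196831 -0.11646615  0.1544387 ] 0.015230580059068972
0.10213870444098068 crop [292.38716893 222.96339748] [361.43375935 285.9769628 ]
0.17713870444098068 crop [273.12818084 414.32858473] [385.26422317 506.84874276]
[[328.5461452   98.06596433]
 [325.9781077  218.48310453]
 [325.59812307 179.28107095]]
```

View pics/g2.png

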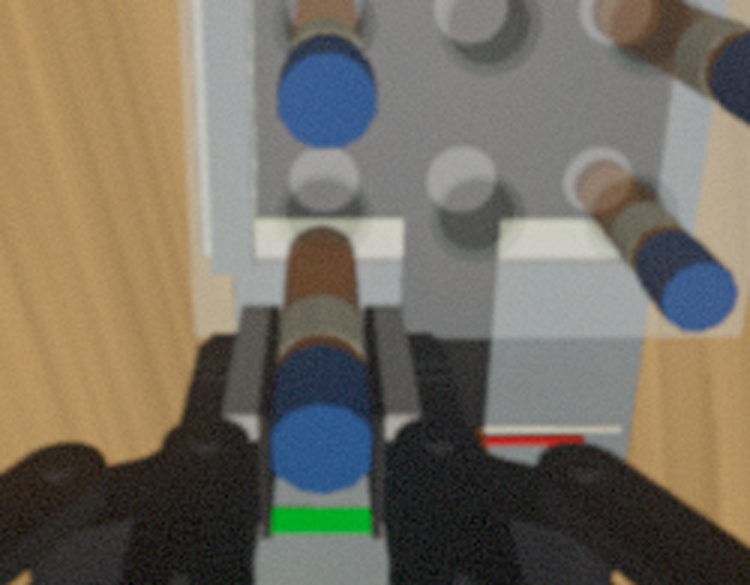

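The picture shows the long tube seated at (328,97), the short tube upright with its foot at (322,250), and its well floor at (325,180), as predicted. Descend.

Emit:
apply_moves(
  moves=[0.02,0,-0.3,0,0,0,0.03,0,-0.6,0,0,0,0.03,0,-0.8,0,0,0,0.03,0,-1.0,0,0,0,0.03,0,-1.2,0,0,0,0.03,0,-1.4,0,0,0,0.03,0,-1.4,0,0,0,0.03,0,-1.4,0,0,0],
)

```text
clock: 12.52
tcp_pos: [0.4822, -0.1176, 0.1184]
orientation: [-0.0, 0.771, 0.637, -0.0]
wrist_force: [-0.2, 1.2, 0.4]
finger_gap: 0.0149
grip_force: 25.0
```

Emit:
apply_moves(
  moves=[0,0,-0.15,0,0,0,0,0,-0.3,0,0,0,0,0,-0.45,0,0,0,0,0,-0.6,0,0,0,0,0,-0.7,0,0,0,0,0,-0.75,0,0,0,0,0,-0.75,0,0,0,0,0,-0.75,0,0,0],
)

```text
clock: 13.18
tcp_pos: [0.4824, -0.1176, 0.1003]
orientation: [0.0, 0.771, 0.637, -0.0]
wrist_force: [-1.8, 1.9, 2.3]
finger_gap: 0.0152
grip_force: 25.4
```

Emit:
apply_moves(
  moves=[0,0,0,0,0,0,0,0,0,0,0,0,0,0,0,0,0,0,0,0,0,0,0,0,0,0,0.8,0,0,0,0,0,1.8,0,0,0,0,0,3,0,0,0,0,0,4,0,0,0,0.1,-0.5,4,0,0,0.12,0.2,-1,4,0,0,0.24,0.3,-1.5,4,0,0,0.36,0.4,-2,4,0,0,0.48,0.5,-2.5,4,0,0,0.6,0.6,-3,4,0,0,0.72,0.7,-3.6,4,0,0,0.84,0.78,-4.23,4,0,0,0.96],
  claw=45,
)

```text
clock: 14.52
tcp_pos: [0.5021, -0.2239, 0.1999]
orientation: [-0.0, 0.387, 0.922, 0.0]
wrist_force: [0.5, -0.1, -0.2]
finger_gap: 0.0384
grip_force: 0.0
```

Emit:
apply_moves(
  moves=[0,0,0,0,0,0.12,0,0,0,0,0,0.24,0,0,0,0,0,0.36,0,0,0,0,0,0.48,0,0,0,0,0,0.61,0,0,0,0,0,0.61,0,0,0,0,0,0.61],
)

```text
clock: 15.1
tcp_pos: [0.5019, -0.2233, 0.1999]
orientation: [-0.0, 0.097, 0.995, 0.0]
wrist_force: [-0.4, 0.1, 0.4]
finger_gap: 0.0383
grip_force: 0.0
```

Run:
```python
from m import *
t=cam('top');s=cam('scene');d=cam('wrist');st=status.get_state();print(st['tcp_pos'],st['orientation'],st['joint_pos'].round(2))
for n in('top','scene'):
  for b in blobs(n,(105,110,40),(125,255,255),15): 
    if 190<b[0][0]<310 and b[0][1]>110: print(n,b)
for p,q,z in(((0,0),(0,0),0),): pass
for n in('top','scene','wrist'):
  for b in blobs(n,(3,150,100),(16,255,255),15): print(n,'or',b)
A=cv2.resize(d['image'],(400,300));B=cv2.resize(s['image'][100:250,110:310],(400,300))
cv2.imwrite('pics/g3.png',np.hstack([A,B]))
```

```text
[ 0.5019566  -0.22332832  0.20002415] [-1.92045439e-05  9.63597597e-02  9.95346569e-01  6.01159601e-05] [-0.56  0.28 -0.1   1.19  0.   -0.37]
top (array([279.7, 151.3]), [276, 148, 8, 8, 52])
top (array([284.1, 206.7]), [281, 204, 7, 6, 33])
top (array([304.3, 212.1]), [302, 210, 6, 6, 29])
top (array([276.9, 243.1]), [274, 240, 7, 7, 35])
top (array([297.3, 246.7]), [295, 244, 6, 6, 31])
scene (array([239.5, 137.8]), [238, 134, 4, 9, 34])
scene (array([222.1, 140.4]), [220, 137, 5, 8, 33])
scene (array([217.4, 155. ]), [215, 151, 6, 10, 51])
scene (array([199.2, 157. ]), [197, 153, 6, 9, 44])
scene or (array([179.9, 152.8]), [174, 142, 13, 23, 184])
wrist or (array([258.2, 182.8]), [252, 163, 13, 47, 272])
```

View pics/g3.png

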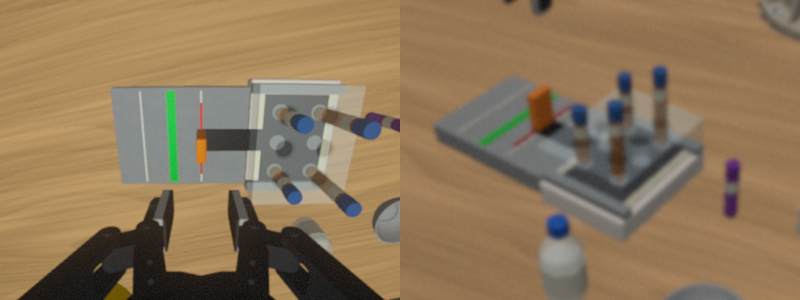

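All four viewer tubes are upright and seated in the picture. The tab at (202,148) stands between the fingers and the shutter is shut, with the red pointer on the white line. Descend and grip.

Emit:
apply_moves(
  moves=[0,0,-1,0,0,0,0,0,-2,0,0,0,0,0,-3,0,0,0,0,0,-4,0,0,0,0,0,-4.8,0,0,0,0,0,-5.4,0,0,0,0,0,-5.7,0,0,0,0,0,-5.7,0,0,0,0,0,-5.7,0,0,0],
)

```text
clock: 16.0
tcp_pos: [0.5021, -0.2234, 0.0578]
orientation: [-0.0, 0.096, 0.995, 0.0]
wrist_force: [0.2, -0.2, 0.3]
finger_gap: 0.0387
grip_force: 0.0
```

Emit:
apply_moves(
  moves=[0,0,0,0,0,0,0,0,0,0,0,0,0,0,0,0,0,0,0,0,0,0,0,0,0,0,0,0,0,0,0,0,0,0,0,0],
  claw=0,
  newtons=40,
)

```text
clock: 16.5
tcp_pos: [0.503, -0.2233, 0.0589]
orientation: [0.001, 0.095, 0.995, 0.0]
wrist_force: [0.4, 3.5, 6.3]
finger_gap: 0.0114
grip_force: 40.8
```

Emit:
apply_moves(
  moves=[-0.03,-0.15,0,0,0,0,-0.06,-0.31,0,0,0,0,-0.09,-0.47,0,0,0,0,-0.12,-0.63,0,0,0,0,-0.15,-0.79,0,0,0,0,-0.18,-0.94,0,0,0,0,-0.21,-1.1,0,0,0,0,-0.24,-1.26,0,0,0,0,-0.27,-1.4,0,0,0,0,-0.29,-1.5,0,0,0,0,-0.3,-1.57,0,0,0,0,-0.3,-1.57,0,0,0,0,-0.3,-1.57,0,0,0,0],
)

```text
clock: 17.58
tcp_pos: [0.4956, -0.2618, 0.0589]
orientation: [0.001, 0.095, 0.995, 0.001]
wrist_force: [2.0, 6.5, 7.4]
finger_gap: 0.0121
grip_force: 40.9
```

Run:
```python
from m import *
t=cam('top');s=cam('scene');d=cam('wrist');st=status.get_state();print(st['tcp_pos'],st['wrist_force'])
for n in('scene','wrist'):
  for b in blobs(n,(3,150,100),(16,255,255),15): print(n,'or',b)
A=cv2.resize(d['image'][50:290,50:370],(400,300),interpolation=cv2.INTER_CUBIC);B=cv2.resize(s['image'][110:200,120:240],(400,300),interpolation=cv2.INTER_CUBIC)
cv2.imwrite('pics/g4.png',np.hstack([A,B]))
```

```text
[ 0.49561136 -0.26173142  0.0589169 ] [0.62076107 6.76511085 7.23792579]
scene or (array([164.5, 149.7]), [162, 140, 9, 20, 61])
wrist or (array([257.1, 241.7]), [243, 159, 29, 158, 1469])
```

View pics/g4.png

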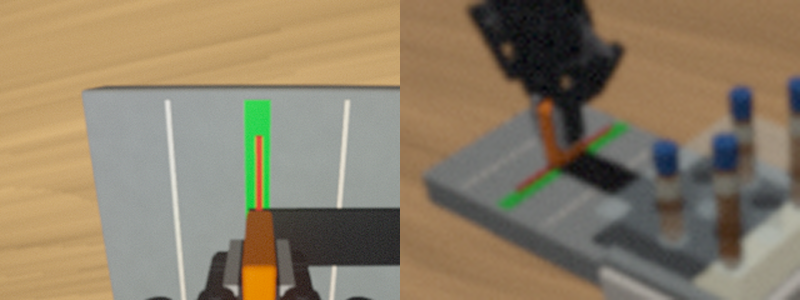

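The red pointer (259,170) lies on the middle of the green band (246–270), and the force matches the half-travel spring load. Handing in while holding.

```bash
python3 -c "
from workcell import job;print(job.hand_in())"
```

```text
the job is handed in; nothing more can be done
None
```

Both loose tubes stand fully down in the rows of their own length, placed with the shutter shut, and I handed the job in while holding the orange tab at the green half-way band, about 18 s into the 67 s limit; no verdict was returned.

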